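Find the full mosaic tin at the lost property ledge by its weight

TASK

Three identical closed tins stand on the paint-stained lost property ledge, and only the heaviest is still full of mosaic tiles. Heft them one at a time, beginning with the tin nearest the iron bench clamp and working away from it: lift each a few centimetres clear and pause to feel its weight, setting each one down upright on the ledge, without dropping it, before you take the next. Finish holding the heaviest tin upright in the gripper, at least 15 cm above the ledge and still, with the other two standing on the ledge; do not put it down or let go, and do not disturb the other lost things.

Things in the scene. Friction and masses are not known exactly. Their poses are not given: they have to be found in the camera images.
- tin_a: round closed tin with its lid on, red with a yellow band and steel lid, 62 mm diameter, 85 mm high overall, smooth straight sides, grip anywhere round it; origin at the centre of its underside, z axis up through the lid. All three look identical; one weighs about 440 to 560 g, the other two 140 to 240 g, and which is which changes every time. The contents may shift by 2 mm inside. This is the tin nearest the clamp.
- tin_b: round closed tin with its lid on, red with a yellow band and steel lid, 62 mm diameter, 85 mm high overall, smooth straight sides, grip anywhere round it; origin at the centre of its underside, z axis up through the lid. All three look identical; one weighs about 440 to 560 g, the other two 140 to 240 g, and which is which changes every time. The contents may shift by 2 mm inside. This is the middle tin.
- tin_c: round closed tin with its lid on, red with a yellow band and steel lid, 62 mm diameter, 85 mm high overall, smooth straight sides, grip anywhere round it; origin at the centre of its underside, z axis up through the lid. All three look identical; one weighs about 440 to 560 g, the other two 140 to 240 g, and which is which changes every time. The contents may shift by 2 mm inside. This is the tin farthest from the clamp.
- ledge: fixed plywood shelf board on two battens, paint splashes on it, 400 mm deep (x) by 840 mm long (y), flat top 70 mm above the work surface; origin on the work surface level under the board's centre, z up, y along its length towards the clamp
- clamp: dark cast iron bench clamp gripping the left (+y) end of the ledge, fixed, standing 130 mm above the ledge, with a steel screw and cross bar 114 mm long; origin on the ledge's top under the screw
- palette: loose blue plastic paint palette with eight colour wells, 105 x 165 x 12 mm, lying at the back of the ledge; origin at the centre of its underside; leave alone
- hedgehog: loose white clay model hedgehog, about 90 mm long, 74 mm wide and 66 mm high, at the back of the ledge; origin at the centre of its underside; leave alone
- eraser: loose green eraser block, 32 x 56 x 20 mm, at the back of the ledge; origin at the centre of its underside; leave alone
- sharpener: loose steel pencil sharpener, 16 x 26 x 14 mm, at the front of the ledge; origin at the centre of its underside; leave alone
- brush_handle: loose wooden brush handle with metal ferrule and red end, 188 mm long along its y axis, 13 x 9 mm thick, lying at the front of the ledge; origin at its underside 75 mm from the ferrule end; leave alone
Mind the look-alikes: they are no part of the job. What is shaped like the tin_a but green is not meant.

How it is judged:
By the outcome, as a careful person would: the job done as asked, in the order asked, and still so for the second after the job is handed in, while the arm keeps its last pose, push and grip.
It also fails if it takes over 72 s, if anything falls off the work surface, if the arm or the gripper's body presses on something with over 40 N, if the wrist force passes 120 N, or if a joint passes its speed limit or range.

ROBOT

A 6-joint arm with a two-finger parallel gripper is mounted at the origin on the work surface. World frame = base frame: x ahead of the robot, y to its left, z up, the work surface at z = 0. Lengths are in m, angles in rad, forces in N, time in s.
With the tool pointing down it reaches from about 0.35 to 0.975 m from the base axis. Payload 4.9 kg.
Tool frame: the origin (TCP) lies on the centre line of the jaws, within the pads' length; the fingertips stand ctrl.tcp_to_tips ahead of it and the grasp point (between the pads) lies 3 mm ahead of it (ctrl.tcp_to_tips is the distance from the TCP to the fingertips, in m); z points along the fingers, y is the direction in which the jaws open and shut (so a half turn about z gives the same grasp; the last joint's range is limited). The gripper opens to 85 mm and grips with 20 to 120 N. Pads are 22 mm wide; open, the fingers measure 114 mm over their backs; the gripper's body (76 mm by 85 mm) begins 54 mm behind the grasp point. The pads swing forward as they close: fully open they stand 13 mm farther back than shut.
Start: joints at [-1.302, 0.053, 1.613, -0, 1.476, -0.119], TCP at [0.236, -0.579, 0.228] pointing down, gripper open.
Joint ranges: [-3.01, 3.01], [-1.01, 2.22], [0.06, 2.58], [-1.02, 4.17], [0.09, 2.62], [-3.14, 3.14]. Speed limits (rad/s): [2.57, 2.57, 3.14, 3.14, 3.14, 3.14].

INTERFACE

Orientations are given as a rotation vector (axis times angle).
In Python, from station import ctrl, vision gives the robot as it stands.
- The arm moves only by the tool jog_arm, never from a script. Its argument "deltas" is a list of rows, each a list of 7 numbers: the turn, a rotation vector about the tool's x, y, z in rad, then the shift along the tool's x, y, z in cm, then the opening, from 0 (shut) to 1 (fully open). A call has 1 to 12 rows; each row shifts and turns the commanded pose from where the row before left it, along the tool's axes as they then stand; what a row does not reach is not made up. A row lasts 1/12 s, in which the tool goes at most 41.7 mm and 7.16 degrees, less where a joint would pass 70% of its speed; a pose out of reach is approached as far as the arm can. A call with a gripper value outside its range is refused whole. The fingers move at their own pace and stop on an object; "grip_force" is the grip in N (left out, the last holds). Time passes only in rows, so rows that do not move let the fingers close. It gives the time, the measured TCP pose, the force and the opening at its end, in the units of the state.
- ctrl.get_obs(): the state, without advancing time (a new reading comes with each control period).
- vision.get_image(name): name is "side" or "top"; returns (picture, depth): 384x512x3 uint8, red, green, blue; 384x512 float32, m along the optical axis (not along the pixel's ray), 0 where there is no reading.
- vision.calibration(name): a dict with "fx", "fy", "cx", "cy" (pixels), "dist" ([k1, k2, p1, p2, k3] as OpenCV has them; the pictures are not rectified), "rvec" (rotation vector, rad) and "tvec" (3), from world to camera coordinates, as OpenCV has them. Camera axes: x right, y down, z forward; pixel columns grow to the right and rows downward; lengths in m; the calibration is good to about 2 mm. A picture is of the moment at which its call begins. calibration takes no time and is no camera call.
- ctrl.finish_job(): hands the job in, once; it reports no verdict.
The state is a dict: "t": time; "q": joint angles; "dq": joint speeds; "effort": joint torques, N m; "tool_pos": TCP position; "tool_rot": TCP orientation; "contact_force": force on the tool from outside, world axes, zero at the start; "wrist_torque": the same for the moment, N m; "opening": finger opening in m.
Only numpy, scipy, OpenCV 4.12 (cv2) and the standard library are available. Lean on these libraries where they do the work, as an engineer would, in place of code of your own. Each camera call takes 0.05 s, during which the arm holds its last target. There are 200 camera calls.

## Working session

There is one attempt and no reset: what is moved stays moved. The work goes in short steps, Python scripts to look and compute and a tool call to move; the robot and the scene stay as the last step left them, time stands still between calls to the robot, and variables do not carry over. Pictures are saved under pics/ and viewed, about 8 in all and at most 12, crops included, and the job is handed in when it is done.

Besides the shell and the picture viewer there is one more tool, called after "Request:" by a JSON object that holds its "fn" and its "kwargs", one argument or row to a line. jog_arm: Moves the arm, as the interface text tells. Its arguments: {"type":"object","properties":{"deltas":{"type":"array"},"grip_force":{"type":"number"}},"required":["deltas"]}

```bash
mkdir -p pics; cat > h.py <<'E'
import numpy as np, cv2
from station import ctrl, vision
def grab(n):
    im,d=vision.get_image(n); np.savez(f'/tmp/{n}.npz',im=im,d=d); return im,d
def world(n,d):
    c=vision.calibration(n); K=np.array([[c['fx'],0,c['cx']],[0,c['fy'],c['cy']],[0,0,1]])
    h,w=d.shape; u,v=np.meshgrid(np.arange(w),np.arange(h))
    p=cv2.undistortPoints(np.stack([u,v],-1).reshape(-1,1,2).astype(np.float64),K,np.array(c['dist'])).reshape(h,w,2)
    P=np.dstack([p*d[...,None],d]); R=cv2.Rodrigues(np.array(c['rvec'],float))[0]
    return (P-np.array(c['tvec']).ravel())@R
E
python3 - <<'E'
from h import *
o=ctrl.get_obs(); print(o, ctrl.tcp_to_tips)
for n in('top','side'):
    im,d=grab(n); cv2.imwrite(f'pics/{n}1.png',im[...,::-1])
im,d=[np.load('/tmp/top.npz')[k] for k in('im','d')]
W=world('top',d); z=W[...,2]; m=((z>.14)&(z<.172)&(d>0)).astype(np.uint8)
n,l,s,c=cv2.connectedComponentsWithStats(m)
for i in range(1,n):
    if s[i,4]>60:
        p=W[l==i]; print(c[i],s[i],p.mean(0),p.min(0),p.max(0),im[l==i].mean(0))
E
```

```text
{'t': 0.0, 'q': array([-1.30201211e+00,  5.33131876e-02,  1.61429181e+00,  4.31906444e-05,
        1.47602114e+00, -1.18996036e-01]), 'dq': array([ 0.0010434 , -0.00033982, -0.00090132, -0.00074264,  0.00071188,
        0.00116816]), 'effort': array([ 2.76970604e-04, -3.93687952e+01, -3.70174778e+01, -2.23012546e-05,
        7.21916513e-03, -1.78955304e-06]), 'tool_pos': array([ 0.23617877, -0.57797399,  0.22679142]), 'tool_rot': array([-3.08073417e+00, -6.04916771e-01,  1.71548195e-04]), 'contact_force': array([ 0.19665692,  0.17248763, -0.3295256 ]), 'wrist_torque': array([-0.03126557, -0.00491048,  0.00924874]), 'opening': 0.0855073527009969} 0.022
[257.86   37.765] [251  29  14  18 200] [0.87608106 0.08362482 0.163387  ] [0.86020005 0.06708416 0.14416003] [0.89768101 0.10184388 0.1696783 ] [192.63  193.525 186.63 ]
[289.68932039  39.19902913] [283  31  14  19 206] [ 8.75542302e-01 -2.93416930e-05  1.62083337e-01] [ 0.85992681 -0.01742596  0.14027242] [0.89669535 0.01699847 0.17000057] [192.00485437 189.16019417 181.04854369]
[321.64285714  39.6377551 ] [315  32  15  18 196] [ 0.8
[... 1025 characters left out ...]
148] [0.50120665 0.40397875 0.14077855] [0.53395929 0.45589505 0.17182974] [77.72888889 79.32888889 85.09333333]
[135.75257732 171.45360825] [127 164  14  14  97] [0.51151887 0.37752983 0.1592574 ] [0.49792457 0.37050648 0.14094039] [0.531989   0.39857084 0.1718717 ] [51.8556701  52.18556701 54.56701031]
[279.92668024 177.02443992] [268 165  25  25 491] [0.50854298 0.01811118 0.15581494] [ 0.47948961 -0.01275334  0.14036666] [0.53977692 0.04811814 0.16114916] [182.85743381 160.98778004  76.28513238]
[226.57028112 188.55220884] [214 176  26  26 498] [0.47548322 0.15071338 0.15589652] [0.44552333 0.12025045 0.1402024 ] [0.50771535 0.18220915 0.16250605] [183.14658635 160.40562249  75.34337349]
```

View pics/top1.png

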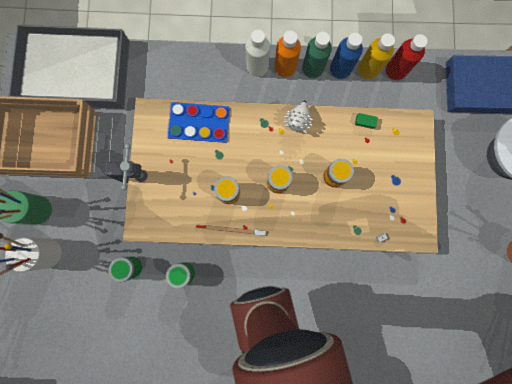

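View pics/side1.png

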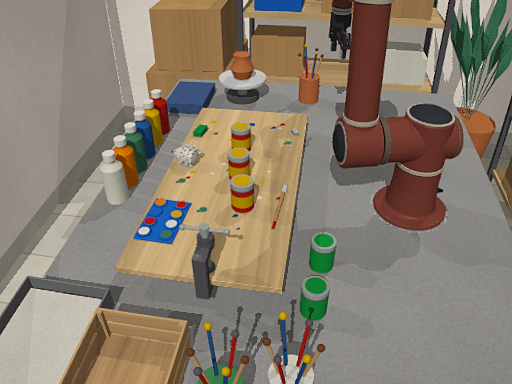

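Candidates in the top view are the red and yellow tins at (227,189), (280,178) and (341,171), and the green look-alikes at (122,269) and (179,275), which are off the ledge. The clamp is at (127,170), so tin_a is at (227,189). I'll confirm this in a crop and refine the positions.

```bash
cat >> h.py <<'E'
from scipy.spatial.transform import Rotation as Rt
def tins(im,d):
    W=world('top',d); z=W[...,2]; hsv=cv2.cvtColor(im,cv2.COLOR_RGB2HSV); out=[]
    m=((z>.15)&(z<.165)&(W[...,0]<.6)&(abs(W[...,1])<.25)).astype(np.uint8)
    n,l,s,c=cv2.connectedComponentsWithStats(m)
    for i in range(1,n):
        if s[i,4]>200:
            (x,y),r=cv2.minEnclosingCircle(W[l==i][:,:2].astype(np.float32)*1000); p=np.median(W[l==i],0)
            out.append((round(x/1000,4),round(y/1000,4),round(r,1),p.round(4)))
    return sorted(out,key=lambda t:-t[1])
def to(x,y,z):
    o=ctrl.get_obs(); print('tool cm',(Rt.from_rotvec(o['tool_rot']).inv().apply(np.array([x,y,z])-o['tool_pos'])*100).round(2))
def st():
    o=ctrl.get_obs(); print({k:np.round(o[k],4).tolist() for k in('t','q','tool_pos','tool_rot','contact_force','wrist_torque','opening')})
E
python3 - <<'E'
from h import *
f=np.load('/tmp/top.npz'); im=f['im']
for t in tins(im,f['d']): print(*t); to(t[0],t[1],.22)
cv2.imwrite('pics/crop1.png',cv2.resize(im[140:290,95:375,::-1],None,fx=2.8,fy=2.8,interpolation=cv2.INTER_CUBIC))
E
```

```text
0.4769 0.1513 30.9 [0.4763 0.1513 0.1566]
tool cm [ 49.86 -58.41   0.81]
0.5103 0.0178 31.1 [0.5091 0.018  0.1564]
tool cm [ 47.91 -44.79   0.78]
0.5306 -0.1358 30.8 [ 0.5301 -0.1354  0.1562]
tool cm [ 43.98 -29.8    0.75]
```

View pics/crop1.png

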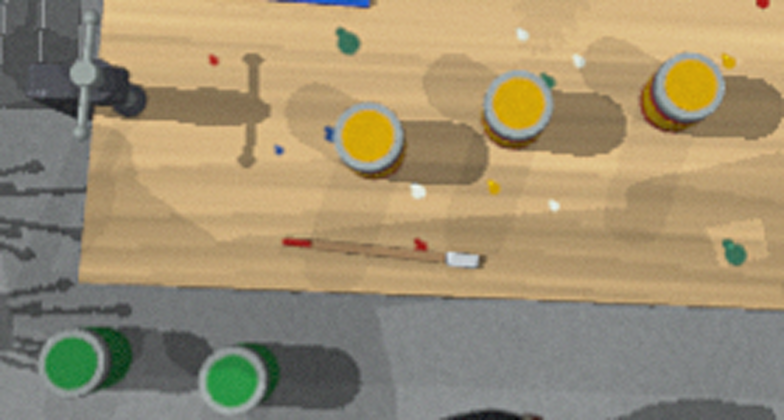

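The crop shows three red tins with yellow lids at crop pixels (370,138), (518,105) and (688,88). The two green tins at (75,362) and (233,380) are not meant. tin_a, nearest the clamp, is the first.

Request:
{"fn": "jog_arm", "kwargs": {
  "deltas": [
    [0,0,0,2.08,-2.43,0,1],
    [0,0,0,2.08,-2.43,0,1],
    [0,0,0,2.08,-2.43,0,1],
    [0,0,0,2.08,-2.43,0,1],
    [0,0,0,2.08,-2.43,0,1],
    [0,0,0,2.08,-2.43,0,1],
    [0,0,0,2.08,-2.43,0,1],
    [0,0,0,2.08,-2.43,0,1],
    [0,0,0,2.08,-2.43,0,1],
    [0,0,0,2.08,-2.43,0,1],
    [0,0,0,2.08,-2.43,0,1],
    [0,0,0,2.08,-2.43,0,1]
  ]
}}

```text
t: 1.1
tool_pos: [0.3571, -0.2126, 0.2275]
tool_rot: [-3.083, -0.605, 0.0]
contact_force: [0.4, 0.3, -0.5]
opening: 0.0852
```

Request:
{"fn": "jog_arm", "kwargs": {
  "deltas": [
    [0,0,0,2.08,-2.43,0,1],
    [0,0,0,2.08,-2.43,0,1],
    [0,0,0,2.08,-2.43,0,1],
    [0,0,0,2.08,-2.43,0,1],
    [0,0,0,2.08,-2.43,0,1],
    [0,0,0,2.08,-2.43,0,1],
    [0,0,0,2.08,-2.43,0,1],
    [0,0,0,2.08,-2.43,0,1],
    [0,0,0,2.08,-2.43,0,1],
    [0,0,0,2.08,-2.43,0,1],
    [0,0,0,2.08,-2.43,0,1],
    [0,0,0,0,0,0,1]
  ]
}}

```text
t: 2.1
tool_pos: [0.4682, 0.1238, 0.2274]
tool_rot: [-3.079, -0.613, 0.001]
contact_force: [-0.5, 0.5, 0.0]
opening: 0.0853
```

```bash
python3 - <<'E'
from h import *
st(); to(.4766,.1513,.120)
E
```

```text
{'t': 2.1, 'q': [0.1035, -0.2941, 1.9311, 0.002, 1.5051, 1.2812], 'tool_pos': [0.4682, 0.1238, 0.2274], 'tool_rot': [-3.0791, -0.6129, 0.0006], 'contact_force': [-0.4598, 0.4859, 0.0393], 'wrist_torque': [-0.0298, 0.0013, 0.0756], 'opening': 0.0853}
tool cm [ 1.83 -2.19 10.75]
```

Request:
{"fn": "jog_arm", "kwargs": {
  "deltas": [
    [0,0,0,1.83,-2.19,0,1],
    [0,0,0,0,0,0,1],
    [0,0,0,0,0,2,1],
    [0,0,0,0,0,2,1],
    [0,0,0,0,0,1,1],
    [0,0,0,0,0,0,1]
  ]
}}

```text
t: 2.6
tool_pos: [0.4743, 0.1461, 0.1745]
tool_rot: [-3.083, -0.605, 0.01]
contact_force: [-0.2, -0.9, -0.4]
opening: 0.0853
```

```bash
python3 - <<'E'
from h import *
st(); to(.4766,.1513,.120)
im,d=grab('side'); cv2.imwrite('pics/side2.png',cv2.resize(im[130:260,150:330,::-1],None,fx=4,fy=4))
E
```

```text
{'t': 2.6, 'q': [0.1489, -0.2188, 1.9586, -0.0002, 1.4082, 1.3323], 'tool_pos': [0.4743, 0.1461, 0.1745], 'tool_rot': [-3.0827, -0.6048, 0.01], 'contact_force': [-0.1915, -0.9271, -0.366], 'wrist_torque': [-0.0024, -0.029, 0.0111], 'opening': 0.0853}
tool cm [ 0.44 -0.39  5.45]
```

View pics/side2.png

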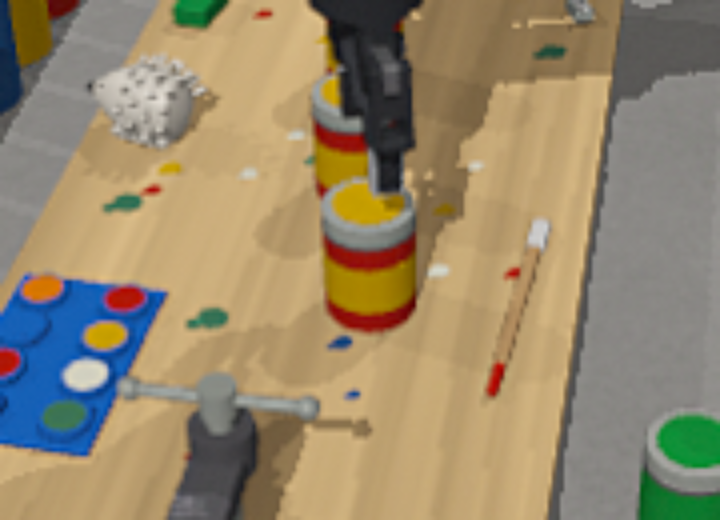

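The side view shows tin_a with the clamp in front and one finger tip at crop (388,190), which is about (247,177) in the full image. I'll check where the fingertips should project.

```bash
python3 - <<'E'
from h import *
o=ctrl.get_obs(); R=Rt.from_rotvec(o['tool_rot']); st()
c=vision.calibration('side'); K=np.array([[c['fx'],0,c['cx']],[0,c['fy'],c['cy']],[0,0,1]])
P=np.array([o['tool_pos']+R.apply([0,s,.009]) for s in(-.045,.045)]+[[.4766,.1513,.155]])
print(P.round(3),((cv2.projectPoints(P,np.array(c['rvec'],float),np.array(c['tvec'],float),K,np.array(c['dist']))[0][:,0]-[150,130])*4).round())
f=np.load('/tmp/side.npz'); W=world('side',f['d'])
for v,u in((172,247),(174,247),(176,247),(170,247),(182,242)): print(v,u,W[v,u].round(4))
to(.4766,.1513,.120)
E
```

```text
{'t': 2.65, 'q': [0.1488, -0.2198, 1.9562, -0.0001, 1.4087, 1.3324], 'tool_pos': [0.4754, 0.1463, 0.1764], 'tool_rot': [-3.0829, -0.6044, 0.0056], 'contact_force': [-0.0339, -0.6744, 0.5144], 'wrist_torque': [-0.0139, 0.0166, 0.0181], 'opening': 0.0855}
[[0.458 0.188 0.167]
 [0.492 0.105 0.167]
 [0.477 0.151 0.155]] [[385. 222.]
 [355. 145.]
 [367. 202.]]
172 247 [0.4539 0.1982 0.2161]
174 247 [0.4542 0.197  0.2093]
176 247 [0.455  0.1929 0.2003]
170 247 [0.4537 0.1988 0.2224]
182 242 [0.4743 0.1604 0.1568]
tool cm [ 0.32 -0.42  5.64]
```

Request:
{"fn": "jog_arm", "kwargs": {
  "deltas": [
    [0,0,0,0.32,-0.42,0,1],
    [0,0,0,0,0,0,1],
    [0,0,0,0,0,1,1],
    [0,0,0,0,0,1,1],
    [0,0,0,0,0,0,1],
    [0,0,0,0,0,0,1]
  ]
}}

```text
t: 3.15
tool_pos: [0.4771, 0.1519, 0.1567]
tool_rot: [-3.083, -0.605, 0.004]
contact_force: [-0.3, 0.4, 0.4]
opening: 0.0854
```

```bash
python3 - <<'E'
from h import *
st(); to(.4766,.1513,.116)
im,d=grab('side'); W=world('side',d)
for v in range(172,196,2): print(v,W[v,246].round(3),im[v,246],W[v,247].round(3))
E
```

```text
{'t': 3.15, 'q': [0.1594, -0.1939, 1.9681, -0.0, 1.3698, 1.3424], 'tool_pos': [0.4771, 0.1519, 0.1567], 'tool_rot': [-3.0826, -0.6054, 0.0039], 'contact_force': [-0.3288, 0.3791, 0.4338], 'wrist_torque': [-0.0101, -0.0245, 0.0456], 'opening': 0.0854}
tool cm [-0.05  0.04  4.07]
172 [0.453 0.219 0.231] [53 52 56] [0.45  0.218 0.23 ]
174 [0.452 0.225 0.229] [42 42 47] [0.45  0.22  0.225]
176 [0.455 0.204 0.208] [17 16 20] [0.453 0.202 0.207]
178 [0.456 0.202 0.2  ] [41 41 44] [0.453 0.205 0.203]
180 [0.456 0.203 0.195] [39 38 42] [0.454 0.202 0.194]
182 [0.456 0.202 0.188] [35 37 39] [0.453 0.204 0.19 ]
184 [0.456 0.204 0.184] [36 36 39] [0.454 0.202 0.182]
186 [0.462 0.173 0.154] [117 119 114] [0.459 0.174 0.156]
188 [0.461 0.179 0.152] [120 122 117] [0.458 0.177 0.151]
190 [0.46  0.182 0.148] [128 134 127] [0.459 0.177 0.145]
192 [0.46  0.183 0.143] [105  42  43] [0.458 0.178 0.139]
194 [0.461 0.18  0.134] [141  15   7] [0.459 0.178 0.132]
```

```bash
python3 - <<'E'
from h import *
f=np.load('/tmp/side.npz'); cv2.imwrite('pics/side3.png',cv2.resize(f['im'][145:220,205:295,::-1],None,fx=7,fy=7,interpolation=cv2.INTER_NEAREST))
E
```

```text
(no output)
```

View pics/side3.png

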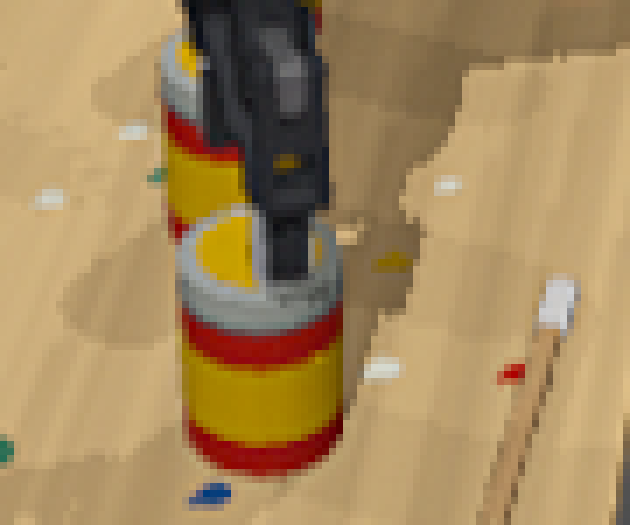

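The crop shows the near finger just in front of the lid, ending at about px (246,185). The tip looks somewhat higher than the nominal geometry says, so I'll descend gently and watch the force.

Request:
{"fn": "jog_arm", "kwargs": {
  "deltas": [
    [0,0,0,0,0,0.7,1],
    [0,0,0,0,0,0.7,1],
    [0,0,0,0,0,0.6,1],
    [0,0,0,0,0,0,1],
    [0,0,0,0,0,0,1]
  ]
}}

```text
t: 3.62
tool_pos: [0.4774, 0.152, 0.1372]
tool_rot: [-3.083, -0.605, 0.002]
contact_force: [-1.0, 0.0, 0.1]
opening: 0.0854
```

```bash
python3 - <<'E'
from h import *
st(); to(.4766,.1513,.116)
im,d=grab('side'); W=world('side',d)
for v in range(178,206,2): print(v,W[v,246].round(3),im[v,246])
f=np.load('/tmp/side.npz'); cv2.imwrite('pics/side4.png',cv2.resize(f['im'][145:220,205:295,::-1],None,fx=7,fy=7,interpolation=cv2.INTER_NEAREST))
E
```

```text
{'t': 3.6167, 'q': [0.1595, -0.1738, 1.9847, 0.0, 1.3322, 1.3425], 'tool_pos': [0.4774, 0.152, 0.1372], 'tool_rot': [-3.0826, -0.6054, 0.0024], 'contact_force': [-0.9694, 0.0253, 0.1026], 'wrist_torque': [-0.0198, 0.0224, -0.013], 'opening': 0.0854}
tool cm [-0.1   0.03  2.12]
178 [0.454 0.215 0.21 ] [45 45 48]
180 [0.453 0.222 0.209] [54 54 59]
182 [0.452 0.224 0.205] [27 30 30]
184 [0.457 0.2   0.18 ] [29 31 34]
186 [0.456 0.207 0.18 ] [34 33 36]
188 [0.457 0.201 0.169] [35 36 39]
190 [0.456 0.204 0.165] [43 43 47]
192 [0.461 0.176 0.138] [86 63 63]
194 [0.461 0.177 0.132] [112  15  11]
196 [0.461 0.18  0.127] [142  26  12]
198 [0.461 0.181 0.121] [164 136   0]
200 [0.462 0.177 0.112] [163 128   0]
202 [0.461 0.18  0.107] [163 127   0]
204 [0.462 0.178 0.099] [162 127   0]
```

View pics/side4.png

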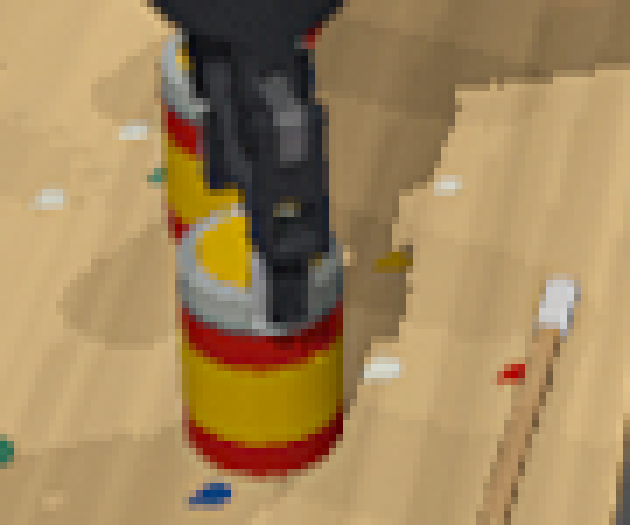

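```bash
python3 - <<'E'
from h import *
f=np.load('/tmp/side.npz');W=world('side',f['d'])
for v in range(100,182,6): print(v,[tuple(W[v,u].round(3).tolist()) for u in (236,242,248,251)],f['im'][v,242])
im,d=grab('top');W=world('top',d); m=(W[...,2]>.15)&(W[...,2]<.5)&(np.hypot(W[...,0]-.477,W[...,1]-.152)<.07)
P=W[m]; 
for a in np.arange(.15,.34,.01):
    q=P[(P[:,2]>a)&(P[:,2]<=a+.01)]
    if len(q): print(round(a,2),len(q),q.min(0).round(3),q.max(0).round(3))
E
```

```text
100 [(0.472, 0.217, 0.417), (0.459, 0.215, 0.417), (0.447, 0.208, 0.414), (0.441, 0.204, 0.413)] [39 40 43]
106 [(0.472, 0.219, 0.403), (0.459, 0.215, 0.402), (0.447, 0.208, 0.4), (0.441, 0.205, 0.399)] [29 30 32]
112 [(0.474, 0.211, 0.385), (0.461, 0.206, 0.383), (0.453, 0.174, 0.367), (0.447, 0.166, 0.364)] [100  43  34]
118 [(0.479, 0.186, 0.356), (0.465, 0.184, 0.356), (0.453, 0.175, 0.352), (0.447, 0.17, 0.35)] [61 30 23]
124 [(0.48, 0.183, 0.339), (0.466, 0.186, 0.341), (0.453, 0.178, 0.338), (0.447, 0.171, 0.335)] [17 24 29]
130 [(0.48, 0.188, 0.326), (0.467, 0.182, 0.323), (0.454, 0.173, 0.319), (0.448, 0.163, 0.314)] [103 102 101]
136 [(0.48, 0.189, 0.31), (0.465, 0.19, 0.312), (0.453, 0.18, 0.307), (0.447, 0.172, 0.303)] [38 41 42]
142 [(0.481, 0.189, 0.293), (0.467, 0.185, 0.293), (0.453, 0.179, 0.29), (0.447, 0.174, 0.287)] [39 42 44]
148 [(0.48, 0.192, 0.279), (0.467, 0.188, 0.277), (0.453, 0.183, 0.276), (0.5, -0.145, 0.072)] [37 38 41]
154 [(0.485, 0.171, 0.248), (0.466, 0.192, 0.263), (0.456, 0.166, 0.248), (0.495, -0.113, 0.07)] [38 42 44]
160 [(0.484, 0.182, 0.238),
[... 559 characters left out ...]
.189 0.19 ] [0.451 0.202 0.198]
0.2 35 [0.441 0.085 0.2  ] [0.492 0.212 0.21 ]
0.21 17 [0.442 0.085 0.21 ] [0.493 0.208 0.22 ]
0.22 17 [0.442 0.087 0.221] [0.492 0.21  0.23 ]
0.23 10 [0.443 0.085 0.231] [0.493 0.208 0.238]
0.24 14 [0.444 0.085 0.24 ] [0.493 0.203 0.248]
0.25 40 [0.442 0.085 0.25 ] [0.497 0.205 0.26 ]
0.26 3 [0.444 0.204 0.26 ] [0.453 0.205 0.261]
0.27 16 [0.441 0.114 0.275] [0.473 0.171 0.28 ]
0.28 16 [0.442 0.114 0.281] [0.474 0.166 0.29 ]
0.29 20 [0.441 0.117 0.291] [0.463 0.172 0.299]
0.3 18 [0.441 0.119 0.301] [0.46  0.173 0.31 ]
0.31 50 [0.441 0.119 0.31 ] [0.46  0.176 0.318]
0.33 26 [0.442 0.121 0.332] [0.457 0.171 0.338]
0.34 18 [0.442 0.124 0.343] [0.454 0.167 0.35 ]
```

Request:
{"fn": "jog_arm", "kwargs": {
  "deltas": [
    [0,0,0,-0.1,0,0.5,1],
    [0,0,0,0,0,0.5,1],
    [0,0,0,0,0,0.5,1],
    [0,0,0,0,0,0.5,1],
    [0,0,0,0,0,0,1],
    [0,0,0,0,0,0,1]
  ]
}}

```text
t: 4.22
tool_pos: [0.4765, 0.1516, 0.1173]
tool_rot: [-3.083, -0.605, 0.002]
contact_force: [-0.2, 0.1, 1.1]
opening: 0.0854
```

```bash
cat >> h.py <<'E'
def tip(u=246,a=180,b=216):
    im,d=grab('side'); W=world('side',d)
    for v in range(a,b,2): print(v,W[v,u].round(3),im[v,u])
E
python3 - <<'E'
from h import *
st(); to(.4766,.1513,.116); tip()
E
```

```text
{'t': 4.2167, 'q': [0.1591, -0.154, 2.0025, 0.0, 1.2944, 1.342], 'tool_pos': [0.4765, 0.1516, 0.1173], 'tool_rot': [-3.0827, -0.6053, 0.002], 'contact_force': [-0.2386, 0.1415, 1.1346], 'wrist_torque': [0.0139, -0.014, 0.0], 'opening': 0.0854}
tool cm [-0.01  0.03  0.13]
180 [0.453 0.217 0.205] [86 70 38]
182 [0.457 0.198 0.185] [77 60 15]
184 [0.455 0.212 0.19 ] [41 43 46]
186 [0.453 0.22  0.189] [51 51 55]
188 [0.453 0.221 0.184] [36 37 40]
190 [0.457 0.201 0.163] [28 29 32]
192 [0.457 0.201 0.157] [39 39 43]
194 [0.456 0.209 0.156] [35 35 40]
196 [0.457 0.204 0.146] [25 26 34]
198 [0.458 0.195 0.133] [104  86  43]
200 [0.461 0.18  0.114] [132 100   0]
202 [0.461 0.181 0.108] [165 129   0]
204 [0.461 0.18  0.101] [164 128   0]
206 [0.461 0.181 0.095] [165 134   0]
208 [0.461 0.182 0.089] [140  29  12]
210 [0.462 0.178 0.078] [139  16   9]
212 [0.462 0.181 0.074] [149  94  59]
214 [0.462 0.183 0.069] [175 150 103]
```

Request:
{"fn": "jog_arm", "kwargs": {
  "deltas": [
    [0,0,0,0,0,0.5,1],
    [0,0,0,0,0,0.4,1],
    [0,0,0,0,0,0,1],
    [0,0,0,0,0,0,0.6],
    [0,0,0,0,0,0,0.6],
    [0,0,0,0,0,0,0.6],
    [0,0,0,0,0,0,0.6],
    [0,0,0,0,0,0,0.6]
  ],
  "grip_force": 40
}}

```text
t: 4.93
tool_pos: [0.4771, 0.1519, 0.1095]
tool_rot: [-3.082, -0.605, -0.001]
contact_force: [-1.0, 1.3, 3.1]
opening: 0.0616
```

```bash
python3 - <<'E'
from h import *
st(); tip(246,186,212)
f=np.load('/tmp/side.npz'); cv2.imwrite('pics/side5.png',cv2.resize(f['im'][130:220,195:295,::-1],None,fx=6,fy=6,interpolation=cv2.INTER_NEAREST))
E
```

```text
{'t': 4.9333, 'q': [0.1592, -0.1442, 2.0078, 0.0005, 1.2775, 1.342], 'tool_pos': [0.4771, 0.1519, 0.1095], 'tool_rot': [-3.0823, -0.6054, -0.0007], 'contact_force': [-0.9883, 1.2573, 3.1296], 'wrist_torque': [0.1754, 0.1916, -0.016], 'opening': 0.0616}
186 [0.457 0.199 0.174] [37 39 41]
188 [0.456 0.207 0.174] [51 51 54]
190 [0.455 0.212 0.171] [36 37 39]
192 [0.458 0.197 0.153] [20 21 24]
194 [0.459 0.193 0.144] [39 40 42]
196 [0.458 0.196 0.14 ] [38 38 40]
198 [0.458 0.195 0.132] [30 32 40]
200 [0.461 0.184 0.117] [145 125  81]
202 [0.462 0.176 0.104] [166 131   0]
204 [0.462 0.175 0.097] [164 128   0]
206 [0.462 0.177 0.092] [167 137   0]
208 [0.461 0.182 0.089] [138  13  13]
210 [0.462 0.18  0.081] [139  15  14]
```

View pics/side5.png

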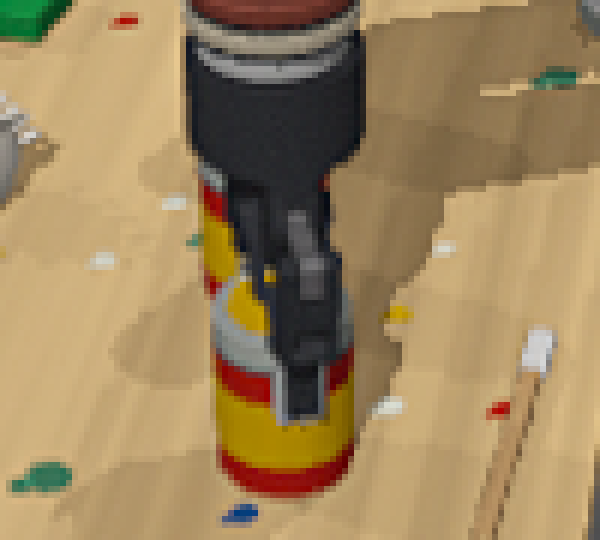

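The fingers closed at 61.6 mm, with the pads at about the tin's mid-height. I'll lift and feel.

Request:
{"fn": "jog_arm", "kwargs": {
  "deltas": [
    [0,0,0,0,0,0,0.5],
    [0,0,0,0,0,-0.5,0.5],
    [0,0,0,0,0,-1,0.5],
    [0,0,0,0,0,-1.5,0.5],
    [0,0,0,0,0,-1.5,0.5],
    [0,0,0,0,0,-0.5,0.5],
    [0,0,0,0,0,0,0.5],
    [0,0,0,0,0,0,0.5],
    [0,0,0,0,0,0,0.5],
    [0,0,0,0,0,0,0.5],
    [0,0,0,0,0,0,0.5],
    [0,0,0,0,0,0,0.5]
  ],
  "grip_force": 45
}}

```text
t: 5.98
tool_pos: [0.4765, 0.1516, 0.1582]
tool_rot: [-3.083, -0.605, 0.002]
contact_force: [-0.2, 0.4, -5.4]
opening: 0.061
```

Request:
{"fn": "jog_arm", "kwargs": {
  "deltas": [
    [0,0,0,0,0,0,0.5],
    [0,0,0,0,0,0,0.5],
    [0,0,0,0,0,0,0.5],
    [0,0,0,0,0,0,0.5]
  ]
}}

```text
t: 6.32
tool_pos: [0.477, 0.1517, 0.159]
tool_rot: [-3.083, -0.605, -0.0]
contact_force: [0.5, 0.3, -4.2]
opening: 0.0611
```

Request:
{"fn": "jog_arm", "kwargs": {
  "deltas": [
    [0,0,0,0,0,0,0.5],
    [0,0,0,0,0,0,0.5],
    [0,0,0,0,0,0,0.5],
    [0,0,0,0,0,0,0.5]
  ]
}}

```text
t: 6.65
tool_pos: [0.477, 0.1517, 0.159]
tool_rot: [-3.083, -0.605, -0.0]
contact_force: [0.0, -0.1, -4.6]
opening: 0.0613
```

```bash
python3 - <<'E'
from h import *
st()
im,d=grab('side'); cv2.imwrite('pics/side6.png',cv2.resize(im[110:220,185:295,::-1],None,fx=5,fy=5,interpolation=cv2.INTER_NEAREST))
W=world('side',d)
for v in range(190,214,2): print(v,W[v,240].round(3),im[v,240])
st()
E
```

```text
{'t': 6.65, 'q': [0.1591, -0.1984, 1.9679, 0.0, 1.372, 1.342], 'tool_pos': [0.477, 0.1517, 0.159], 'tool_rot': [-3.0827, -0.6054, -0.0001], 'contact_force': [0.0001, -0.0782, -4.5815], 'wrist_torque': [-0.0455, -0.0322, -0.0219], 'opening': 0.0613}
190 [0.476 0.184 0.148] [171 134   0]
192 [0.476 0.183 0.141] [169 132   0]
194 [0.476 0.184 0.135] [144   9  17]
196 [0.476 0.186 0.13 ] [148  16   6]
198 [0.477 0.182 0.12 ] [145  90  59]
200 [0.488 0.125 0.068] [148 124  84]
202 [0.486 0.136 0.07 ] [208 177 127]
204 [0.484 0.147 0.072] [205 176 126]
206 [0.483 0.153 0.07 ] [208 179 128]
208 [0.482 0.16  0.069] [184 155 109]
210 [0.48  0.172 0.072] [188 159 113]
212 [0.479 0.178 0.07 ] [189 159 113]
{'t': 6.7, 'q': [0.159, -0.1984, 1.9679, 0.0, 1.3721, 1.342], 'tool_pos': [0.477, 0.1516, 0.159], 'tool_rot': [-3.0827, -0.6053, -0.0], 'contact_force': [-1.5917, 0.0255, -4.984], 'wrist_torque': [-0.0056, 0.0285, -0.023], 'opening': 0.0618}
```

View pics/side6.png

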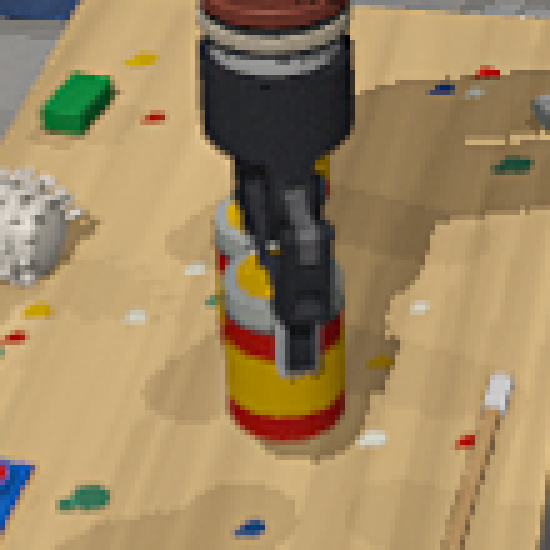

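tin_a hangs clear and reads about 4.7 N, in the heavy range, but the others have to be hefted too. I'll set it down gently.

Request:
{"fn": "jog_arm", "kwargs": {
  "deltas": [
    [0,0,0,0,0,1,0.5],
    [0,0,0,0,0,1.5,0.5],
    [0,0,0,0,0,1,0.5],
    [0,0,0,0,0,0.6,0.5],
    [0,0,0,0,0,0.3,0.5],
    [0,0,0,0,0,0.2,0.5],
    [0,0,0,0,0,0.1,0.5],
    [0,0,0,0,0,0.1,0.5],
    [0,0,0,0,0,0.1,0.5],
    [0,0,0,0,0,0,0.5],
    [0,0,0,0,0,0,0.5]
  ]
}}

```text
t: 7.62
tool_pos: [0.4772, 0.1517, 0.1104]
tool_rot: [3.083, 0.605, 0.001]
contact_force: [0.3, -0.1, -5.3]
opening: 0.0617
```

Request:
{"fn": "jog_arm", "kwargs": {
  "deltas": [
    [0,0,0,0,0,0.1,0.5],
    [0,0,0,0,0,0,0.5],
    [0,0,0,0,0,0,0.5]
  ]
}}

```text
t: 7.87
tool_pos: [0.4773, 0.1517, 0.1096]
tool_rot: [3.083, 0.605, 0.001]
contact_force: [-0.8, 0.1, -2.8]
opening: 0.0613
```

Request:
{"fn": "jog_arm", "kwargs": {
  "deltas": [
    [0,0,0,0,0,0.1,0.5],
    [0,0,0,0,0,0,0.5],
    [0,0,0,0,0,0,0.5]
  ]
}}

```text
t: 8.12
tool_pos: [0.4775, 0.1518, 0.1096]
tool_rot: [3.083, 0.605, 0.001]
contact_force: [-4.6, -0.5, 4.3]
opening: 0.0617
```

Request:
{"fn": "jog_arm", "kwargs": {
  "deltas": [
    [0,0,0,0,0,0,0.78],
    [0,0,0,0,0,0,0.85],
    [0,0,0,0,0,0,1],
    [0,0,0,0,0,0,1],
    [0,0,0,0,0,-0.5,1],
    [0,0,0,0,0,-1.5,1],
    [0,0,0,0,0,-2.5,1],
    [0,0,0,0,0,-2.5,1],
    [0,0,0,0,0,-2,1],
    [0,0,0,0,0,0,1]
  ]
}}

```text
t: 8.95
tool_pos: [0.4799, 0.1522, 0.2039]
tool_rot: [3.082, 0.605, 0.015]
contact_force: [0.2, 0.5, 0.7]
opening: 0.0857
```

```bash
python3 - <<'E'
from h import *
st(); to(.5099,.0179,.20); to(.5099,.0179,.1095)
im,d=grab('side'); W=world('side',d)
m=(W[...,0]<.6)&(W[...,0]>.44)&(W[...,1]>.1)&(W[...,1]<.2)&(W[...,2]>.13)&(W[...,2]<.165)
print(W[m].min(0),W[m].max(0),m.sum())
cv2.imwrite('pics/side7.png',cv2.resize(im[110:220,185:295,::-1],None,fx=5,fy=5))
E
```

```text
{'t': 8.95, 'q': [0.1591, -0.2354, 1.9227, 0.0, 1.4446, 1.342], 'tool_pos': [0.4799, 0.1522, 0.2039], 'tool_rot': [3.0824, 0.6054, 0.0152], 'contact_force': [0.178, 0.5171, 0.6992], 'wrist_torque': [0.0189, 0.0238, 0.003], 'opening': 0.0857}
tool cm [-2.3  13.56  0.4 ]
tool cm [-2.39 13.54  9.45]
[0.44695952 0.1239674  0.13000616] [0.50740702 0.18746083 0.15957665] 422
```

Request:
{"fn": "jog_arm", "kwargs": {
  "deltas": [
    [0,0,0,-0.4,2.73,0,1],
    [0,0,0,-0.4,2.73,0,1],
    [0,0,0,-0.4,2.73,0,1],
    [0,0,0,-0.4,2.73,0,1],
    [0,0,0,-0.4,2.73,0,1],
    [0,0,0,0,0,0,1],
    [0,0,0,0,0,0,1],
    [0,0,0,0,0,0,1]
  ]
}}

```text
t: 9.67
tool_pos: [0.5094, 0.0181, 0.1968]
tool_rot: [-3.082, -0.605, 0.003]
contact_force: [-0.2, -0.4, 0.4]
opening: 0.0856
```

```bash
python3 - <<'E'
from h import *
st(); to(.5099,.0179,.1095)
im,d=grab('top'); print(tins(im,d))
E
```

```text
{'t': 9.6667, 'q': [-0.1109, -0.2053, 1.9093, 0.0005, 1.4397, 1.0723], 'tool_pos': [0.5094, 0.0181, 0.1968], 'tool_rot': [-3.0817, -0.6047, 0.003], 'contact_force': [-0.1962, -0.397, 0.4165], 'wrist_torque': [0.0078, 0.0003, -0.0377], 'opening': 0.0856}
tool cm [0.06 0.05 8.73]
[(0.4777, 0.1508, 30.8, array([0.4769, 0.1508, 0.1563])), (0.5315, -0.1359, 31.2, array([ 0.5304, -0.1367,  0.1562]))]
```

View pics/side7.png

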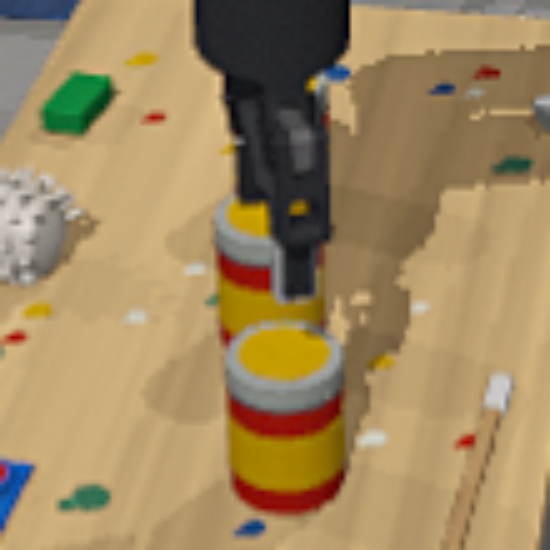

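tin_a stands upright where it was. Next is tin_b: descend, grasp and heft.

Request:
{"fn": "jog_arm", "kwargs": {
  "deltas": [
    [0,0,0,0.05,0.05,1.5,1],
    [0,0,0,0,0,2,1],
    [0,0,0,0,0,2,1],
    [0,0,0,0,0,1.5,1],
    [0,0,0,0,0,1,1],
    [0,0,0,0,0,0.7,1],
    [0,0,0,0,0,0,1],
    [0,0,0,0,0,0,1]
  ]
}}

```text
t: 10.38
tool_pos: [0.5109, 0.0178, 0.1113]
tool_rot: [3.083, 0.606, 0.0]
contact_force: [0.3, 0.1, -0.3]
opening: 0.0854
```

Request:
{"fn": "jog_arm", "kwargs": {
  "deltas": [
    [0,0,0,0,0,0,0.6],
    [0,0,0,0,0,0,0.5],
    [0,0,0,0,0,0,0.5],
    [0,0,0,0,0,0,0.5],
    [0,0,0,0,0,0,0.5],
    [0,0,0,0,0,0,0.5]
  ]
}}

```text
t: 10.88
tool_pos: [0.5121, 0.0175, 0.1129]
tool_rot: [3.082, 0.605, 0.005]
contact_force: [-0.7, 1.4, 5.9]
opening: 0.0611
```

Request:
{"fn": "jog_arm", "kwargs": {
  "deltas": [
    [0,0,0,0,0,-0.5,0.5],
    [0,0,0,0,0,-1,0.5],
    [0,0,0,0,0,-1.5,0.5],
    [0,0,0,0,0,-1.5,0.5],
    [0,0,0,0,0,-0.5,0.5],
    [0,0,0,0,0,0,0.5],
    [0,0,0,0,0,0,0.5],
    [0,0,0,0,0,0,0.5],
    [0,0,0,0,0,0,0.5],
    [0,0,0,0,0,0,0.5],
    [0,0,0,0,0,0,0.5]
  ]
}}

```text
t: 11.8
tool_pos: [0.5103, 0.0175, 0.1602]
tool_rot: [-3.082, -0.605, 0.002]
contact_force: [-1.1, -0.0, -3.3]
opening: 0.0615
```

Request:
{"fn": "jog_arm", "kwargs": {
  "deltas": [
    [0,0,0,0,0,0,0.5],
    [0,0,0,0,0,0,0.5],
    [0,0,0,0,0,0,0.5],
    [0,0,0,0,0,0,0.5]
  ]
}}

```text
t: 12.13
tool_pos: [0.5107, 0.0174, 0.161]
tool_rot: [3.083, 0.605, -0.0]
contact_force: [-0.1, -0.0, -3.3]
opening: 0.0614
```

Request:
{"fn": "jog_arm", "kwargs": {
  "deltas": [
    [0,0,0,0,0,0,0.5],
    [0,0,0,0,0,0,0.5],
    [0,0,0,0,0,0,0.5],
    [0,0,0,0,0,0,0.5]
  ]
}}

```text
t: 12.47
tool_pos: [0.5107, 0.0175, 0.161]
tool_rot: [3.083, 0.605, 0.0]
contact_force: [-0.5, -0.3, -1.7]
opening: 0.0615
```

```bash
python3 - <<'E'
from h import *
im,d=grab('side'); W=world('side',d); st()
cv2.imwrite('pics/side8.png',cv2.resize(im[90:220,175:305,::-1],None,fx=4,fy=4))
E
```

```text
{'t': 12.5167, 'q': [-0.1116, -0.173, 1.9425, 0.0, 1.372, 1.0714], 'tool_pos': [0.5108, 0.0174, 0.161], 'tool_rot': [3.0827, 0.6053, 0.0001], 'contact_force': [0.6456, 0.3464, -2.4834], 'wrist_torque': [0.0194, 0.0058, -0.0257], 'opening': 0.061}
```

View pics/side8.png

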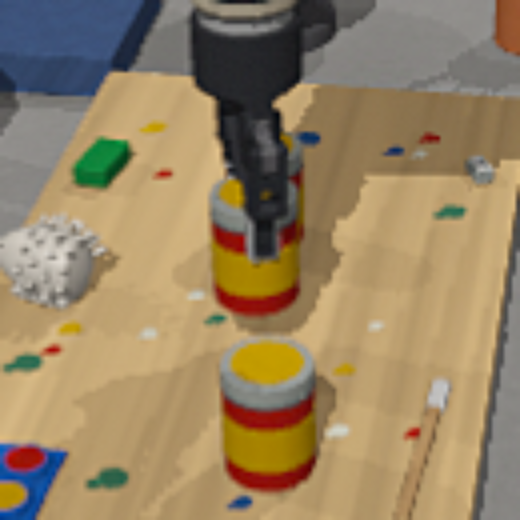

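tin_b is lifted clear and reads about 2.6 N, so it is light. I'll set it down.

Request:
{"fn": "jog_arm", "kwargs": {
  "deltas": [
    [0,0,0,0,0,1,0.5],
    [0,0,0,0,0,1.5,0.5],
    [0,0,0,0,0,1,0.5],
    [0,0,0,0,0,0.6,0.5],
    [0,0,0,0,0,0.3,0.5],
    [0,0,0,0,0,0.2,0.5],
    [0,0,0,0,0,0.1,0.5],
    [0,0,0,0,0,0.1,0.5],
    [0,0,0,0,0,0,0.5],
    [0,0,0,0,0,0,0.5]
  ]
}}

```text
t: 13.35
tool_pos: [0.5111, 0.0174, 0.1135]
tool_rot: [3.082, 0.605, 0.001]
contact_force: [0.7, 0.4, -3.0]
opening: 0.061
```

Request:
{"fn": "jog_arm", "kwargs": {
  "deltas": [
    [0,0,0,0,0,0.1,0.5],
    [0,0,0,0,0,0,0.5],
    [0,0,0,0,0,0,0.5]
  ]
}}

```text
t: 13.6
tool_pos: [0.5112, 0.0174, 0.113]
tool_rot: [3.082, 0.605, 0.002]
contact_force: [-1.3, -0.2, 2.1]
opening: 0.0612
```

tin_b is on the ledge (+2 N contact). Release, rise, and go to tin_c.

Request:
{"fn": "jog_arm", "kwargs": {
  "deltas": [
    [0,0,0,0,0,0,0.78],
    [0,0,0,0,0,0,0.85],
    [0,0,0,0,0,0,1],
    [0,0,0,0,0,0,1],
    [0,0,0,0,0,-0.5,1],
    [0,0,0,0,0,-1.5,1],
    [0,0,0,0,0,-2.5,1],
    [0,0,0,0,0,-2.5,1],
    [0,0,0,0,0,-2,1],
    [0,0,0,0,0,0,1]
  ]
}}

```text
t: 14.43
tool_pos: [0.5136, 0.0172, 0.208]
tool_rot: [3.08, 0.605, 0.014]
contact_force: [1.4, -0.3, 1.0]
opening: 0.0856
```

Request:
{"fn": "jog_arm", "kwargs": {
  "deltas": [
    [0,0,0,-0.8,3,0,1],
    [0,0,0,-0.8,3,0,1],
    [0,0,0,-0.8,3,0,1],
    [0,0,0,-0.8,3,0,1],
    [0,0,0,-0.8,3,0,1],
    [0,0,0,0,0,0,1],
    [0,0,0,0,0,0,1],
    [0,0,0,0,0,0,1]
  ]
}}

```text
t: 15.1
tool_pos: [0.53, -0.1361, 0.2013]
tool_rot: [-3.082, -0.605, 0.001]
contact_force: [0.1, 0.0, 0.1]
opening: 0.0852
```

```bash
python3 - <<'E'
from h import *
im,d=grab('top'); print(tins(im,d)); st(); to(.531,-.136,.112)
E
```

```text
[(0.4776, 0.151, 30.8, array([0.4772, 0.1507, 0.1564])), (0.51, 0.0164, 30.8, array([0.5092, 0.0158, 0.1565]))]
{'t': 15.15, 'q': [-0.3868, -0.1149, 1.8215, 0.0004, 1.4361, 0.7955], 'tool_pos': [0.5301, -0.1357, 0.2014], 'tool_rot': [-3.0817, -0.6062, 0.0011], 'contact_force': [0.453, -0.1979, 0.7407], 'wrist_torque': [0.0292, 0.0463, -0.0005], 'opening': 0.0852}
tool cm [0.08 0.07 8.94]
```

Both tins are standing, with lids at 0.156 m and no tilt. Now tin_c.

Request:
{"fn": "jog_arm", "kwargs": {
  "deltas": [
    [0,0,0,0.08,0.05,1.5,1],
    [0,0,0,0,0,2,1],
    [0,0,0,0,0,2,1],
    [0,0,0,0,0,1.7,1],
    [0,0,0,0,0,1,1],
    [0,0,0,0,0,0.7,1],
    [0,0,0,0,0,0,1],
    [0,0,0,0,0,0,1]
  ]
}}

```text
t: 15.82
tool_pos: [0.5316, -0.1364, 0.1135]
tool_rot: [3.082, 0.606, 0.001]
contact_force: [-0.4, 0.5, 0.9]
opening: 0.0852
```

Request:
{"fn": "jog_arm", "kwargs": {
  "deltas": [
    [0,0,0,0,0,0,0.6],
    [0,0,0,0,0,0,0.5],
    [0,0,0,0,0,0,0.5],
    [0,0,0,0,0,0,0.5],
    [0,0,0,0,0,0,0.5],
    [0,0,0,0,0,0,0.5]
  ]
}}

```text
t: 16.32
tool_pos: [0.5327, -0.1372, 0.1151]
tool_rot: [3.081, 0.605, 0.005]
contact_force: [1.0, 0.4, 5.8]
opening: 0.0613
```

Request:
{"fn": "jog_arm", "kwargs": {
  "deltas": [
    [0,0,0,0,0,-0.5,0.5],
    [0,0,0,0,0,-1,0.5],
    [0,0,0,0,0,-1.5,0.5],
    [0,0,0,0,0,-1.5,0.5],
    [0,0,0,0,0,-0.5,0.5],
    [0,0,0,0,0,0,0.5],
    [0,0,0,0,0,0,0.5],
    [0,0,0,0,0,0,0.5],
    [0,0,0,0,0,0,0.5],
    [0,0,0,0,0,0,0.5],
    [0,0,0,0,0,0,0.5]
  ]
}}

```text
t: 17.23
tool_pos: [0.531, -0.1366, 0.1622]
tool_rot: [-3.082, -0.605, 0.002]
contact_force: [0.0, -0.4, -1.6]
opening: 0.0612
```

Request:
{"fn": "jog_arm", "kwargs": {
  "deltas": [
    [0,0,0,0,0,0,0.5],
    [0,0,0,0,0,0,0.5],
    [0,0,0,0,0,0,0.5],
    [0,0,0,0,0,0,0.5]
  ]
}}

```text
t: 17.57
tool_pos: [0.5314, -0.1367, 0.163]
tool_rot: [-3.083, -0.605, -0.0]
contact_force: [0.3, 0.3, -1.5]
opening: 0.0611
```

Request:
{"fn": "jog_arm", "kwargs": {
  "deltas": [
    [0,0,0,0,0,0,0.5],
    [0,0,0,0,0,0,0.5],
    [0,0,0,0,0,0,0.5],
    [0,0,0,0,0,0,0.5]
  ]
}}

```text
t: 17.9
tool_pos: [0.5314, -0.1367, 0.163]
tool_rot: [3.083, 0.605, 0.0]
contact_force: [0.7, 0.2, -1.0]
opening: 0.0612
```

```bash
python3 - <<'E'
from h import *
st(); im,d=grab('side'); st()
cv2.imwrite('pics/side9.png',cv2.resize(im[70:220,165:315,::-1],None,fx=4,fy=4))
E
```

```text
{'t': 17.9, 'q': [-0.3875, -0.0805, 1.8552, 0.0, 1.3669, 0.7955], 'tool_pos': [0.5314, -0.1367, 0.163], 'tool_rot': [3.0827, 0.6053, 0.0001], 'contact_force': [0.6787, 0.2246, -1.048], 'wrist_torque': [-0.0356, 0.0246, -0.0352], 'opening': 0.0612}
{'t': 17.95, 'q': [-0.3875, -0.0805, 1.8551, 0.0, 1.3669, 0.7955], 'tool_pos': [0.5314, -0.1367, 0.1631], 'tool_rot': [3.0827, 0.6053, 0.0001], 'contact_force': [0.5075, 0.1989, -1.2741], 'wrist_torque': [0.001, 0.0291, -0.0298], 'opening': 0.0612}
```

View pics/side9.png

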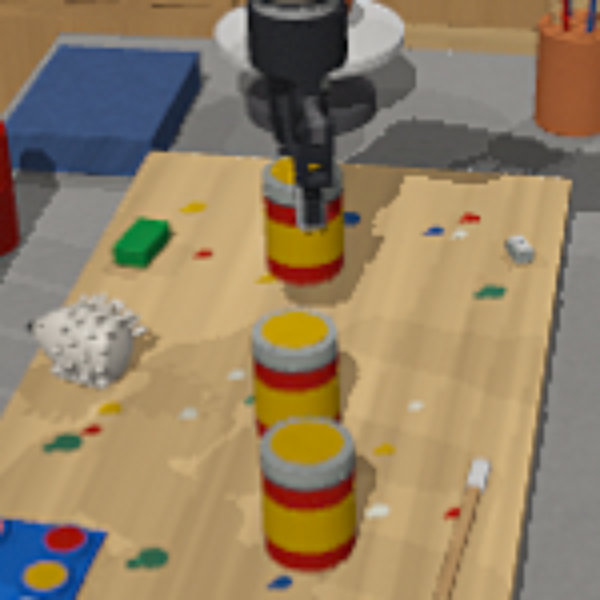

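tin_c hangs clear at crop (305,230) and reads about 1.3 N, with the other two standing. tin_a (about 4.7 N) is the heaviest, so I'll set tin_c down.

Request:
{"fn": "jog_arm", "kwargs": {
  "deltas": [
    [0,0,0,0,0,1,0.5],
    [0,0,0,0,0,1.5,0.5],
    [0,0,0,0,0,1,0.5],
    [0,0,0,0,0,0.6,0.5],
    [0,0,0,0,0,0.3,0.5],
    [0,0,0,0,0,0.2,0.5],
    [0,0,0,0,0,0.1,0.5],
    [0,0,0,0,0,0.1,0.5],
    [0,0,0,0,0,0,0.5],
    [0,0,0,0,0,0,0.5]
  ]
}}

```text
t: 18.78
tool_pos: [0.5317, -0.1368, 0.1155]
tool_rot: [3.082, 0.605, 0.001]
contact_force: [-0.3, 0.3, -1.1]
opening: 0.0614
```

Request:
{"fn": "jog_arm", "kwargs": {
  "deltas": [
    [0,0,0,0,0,0.1,0.5],
    [0,0,0,0,0,0,0.5],
    [0,0,0,0,0,0,0.5]
  ]
}}

```text
t: 19.03
tool_pos: [0.5318, -0.1369, 0.1151]
tool_rot: [3.082, 0.605, 0.002]
contact_force: [-1.0, 0.6, 3.7]
opening: 0.0611
```

Request:
{"fn": "jog_arm", "kwargs": {
  "deltas": [
    [0,0,0,0,0,0,0.78],
    [0,0,0,0,0,0,0.85],
    [0,0,0,0,0,0,1],
    [0,0,0,0,0,0,1],
    [0,0,0,0,0,-0.5,1],
    [0,0,0,0,0,-1.5,1],
    [0,0,0,0,0,-2.5,1],
    [0,0,0,0,0,-2.5,1],
    [0,0,0,0,0,-2,1],
    [0,0,0,0,0,0,1],
    [0,0,0,0,0,0,1]
  ]
}}

```text
t: 19.95
tool_pos: [0.5322, -0.137, 0.2058]
tool_rot: [3.081, 0.605, 0.005]
contact_force: [-0.2, -0.9, -0.8]
opening: 0.0854
```

Request:
{"fn": "jog_arm", "kwargs": {
  "deltas": [
    [0,0,0,0.59,-2.87,0,1],
    [0,0,0,0.59,-2.87,0,1],
    [0,0,0,0.59,-2.87,0,1],
    [0,0,0,0.59,-2.87,0,1],
    [0,0,0,0.59,-2.87,0,1],
    [0,0,0,0.59,-2.87,0,1],
    [0,0,0,0.59,-2.87,0,1],
    [0,0,0,0.59,-2.87,0,1],
    [0,0,0,0.59,-2.87,0,1],
    [0,0,0,0.59,-2.87,0,1],
    [0,0,0,0,0,0,1],
    [0,0,0,0,0,0,1]
  ]
}}

```text
t: 20.95
tool_pos: [0.4762, 0.1521, 0.2021]
tool_rot: [3.082, 0.61, -0.005]
contact_force: [0.1, -0.2, -0.6]
opening: 0.0851
```

Request:
{"fn": "jog_arm", "kwargs": {
  "deltas": [
    [0,0,0,0,0,0,1],
    [0,0,0,0,0,0,1]
  ]
}}

```text
t: 21.12
tool_pos: [0.4773, 0.1503, 0.2031]
tool_rot: [3.083, 0.603, -0.002]
contact_force: [0.4, -0.3, 0.1]
opening: 0.0853
```

```bash
python3 - <<'E'
from h import *
im,d=grab('top'); print(tins(im,d)); st(); to(.4775,.151,.111)
E
```

```text
[(0.5103, 0.0164, 30.9, array([0.5094, 0.0159, 0.1563])), (0.5309, -0.1376, 31.1, array([ 0.5304, -0.1361,  0.1562]))]
{'t': 21.1667, 'q': [0.1562, -0.2347, 1.923, -0.0003, 1.4543, 1.3409], 'tool_pos': [0.4775, 0.1503, 0.2034], 'tool_rot': [3.083, 0.6028, -0.0016], 'contact_force': [0.7362, -0.1539, 0.464], 'wrist_torque': [0.0076, 0.0245, -0.0004], 'opening': 0.0854}
tool cm [ 0.04 -0.07  9.24]
```

Request:
{"fn": "jog_arm", "kwargs": {
  "deltas": [
    [0,0,0,0,0,1.5,1],
    [0,0,0,0,0,2,1],
    [0,0,0,0,0,2,1],
    [0,0,0,0,0,2,1],
    [0,0,0,0,0,1.1,1],
    [0,0,0,0,0,0.7,1],
    [0,0,0,0,0,0,1],
    [0,0,0,0,0,0,1]
  ]
}}

```text
t: 21.83
tool_pos: [0.4779, 0.151, 0.1115]
tool_rot: [3.083, 0.604, 0.001]
contact_force: [0.2, 0.5, 1.2]
opening: 0.0857
```

Request:
{"fn": "jog_arm", "kwargs": {
  "deltas": [
    [0,0,0,0,0,0,0.6],
    [0,0,0,0,0,0,0.5],
    [0,0,0,0,0,0,0.5],
    [0,0,0,0,0,0,0.5],
    [0,0,0,0,0,0,0.5],
    [0,0,0,0,0,0,0.5],
    [0,0,0,0,0,0,0.5]
  ],
  "grip_force": 50
}}

```text
t: 22.42
tool_pos: [0.4787, 0.1519, 0.113]
tool_rot: [-3.082, -0.606, -0.005]
contact_force: [-1.5, 1.8, 5.6]
opening: 0.0616
```

Request:
{"fn": "jog_arm", "kwargs": {
  "deltas": [
    [0,0,0,0,0,-0.5,0.5],
    [0,0,0,0,0,-1,0.5],
    [0,0,0,0,0,-1.5,0.5],
    [0,0,0,0,0,-2,0.5],
    [0,0,0,0,0,-2,0.5],
    [0,0,0,0,0,-2,0.5],
    [0,0,0,0,0,-2,0.5],
    [0,0,0,0,0,-2,0.5],
    [0,0,0,0,0,-2,0.5],
    [0,0,0,0,0,-2,0.5],
    [0,0,0,0,0,-2,0.5],
    [0,0,0,0,0,-1,0.5]
  ]
}}

```text
t: 23.42
tool_pos: [0.4777, 0.1512, 0.3136]
tool_rot: [3.082, 0.605, 0.004]
contact_force: [1.2, -0.5, -4.3]
opening: 0.0612
```

Request:
{"fn": "jog_arm", "kwargs": {
  "deltas": [
    [0,0,0,0,0,0,0.5],
    [0,0,0,0,0,0,0.5],
    [0,0,0,0,0,0,0.5],
    [0,0,0,0,0,0,0.5],
    [0,0,0,0,0,0,0.5],
    [0,0,0,0,0,0,0.5],
    [0,0,0,0,0,0,0.5],
    [0,0,0,0,0,0,0.5]
  ]
}}

```text
t: 24.08
tool_pos: [0.4774, 0.1513, 0.3107]
tool_rot: [-3.083, -0.605, 0.001]
contact_force: [-0.4, 0.5, -4.5]
opening: 0.0611
```

```bash
python3 - <<'E'
from h import *
st(); im,d=grab('side'); W=world('side',d); st(); print(ctrl.get_obs()['dq'].round(4))
hsv=cv2.cvtColor(im,cv2.COLOR_RGB2HSV)
m=(W[...,1]>.11)&(W[...,1]<.2)&(W[...,0]>.44)&(W[...,0]<.52)&(hsv[...,1]>180)&(hsv[...,2]>90)&(W[...,2]>.08)
print('held tin z',W[m].min(0),W[m].max(0),m.sum())
cv2.imwrite('pics/side10.png',cv2.resize(im[50:250,130:330,::-1],None,fx=3,fy=3))
im,d=grab('top'); print(tins(im,d))
E
```

```text
{'t': 24.0833, 'q': [0.1582, -0.2844, 1.7868, 0.0, 1.6397, 1.3412], 'tool_pos': [0.4774, 0.1513, 0.3107], 'tool_rot': [-3.0827, -0.6054, 0.0009], 'contact_force': [-0.415, 0.4995, -4.5169], 'wrist_torque': [0.0115, -0.0584, 0.0117], 'opening': 0.0611}
{'t': 24.1333, 'q': [0.1582, -0.2845, 1.7866, -0.0, 1.6397, 1.3412], 'tool_pos': [0.4774, 0.1513, 0.3108], 'tool_rot': [3.0827, 0.6053, -0.0004], 'contact_force': [-1.1689, -0.0049, -4.3151], 'wrist_torque': [0.0064, -0.0441, 0.0043], 'opening': 0.0616}
[-0.0006 -0.0017 -0.0042 -0.0009 -0.0003 -0.0008]
held tin z [0.44636425 0.13849576 0.2690787 ] [0.50421094 0.19169976 0.37827741] 538
[(0.5102, 0.0162, 30.7, array([0.509 , 0.0158, 0.1565])), (0.5308, -0.1374, 30.8, array([ 0.5304, -0.1374,  0.1563]))]
```

View pics/side10.png

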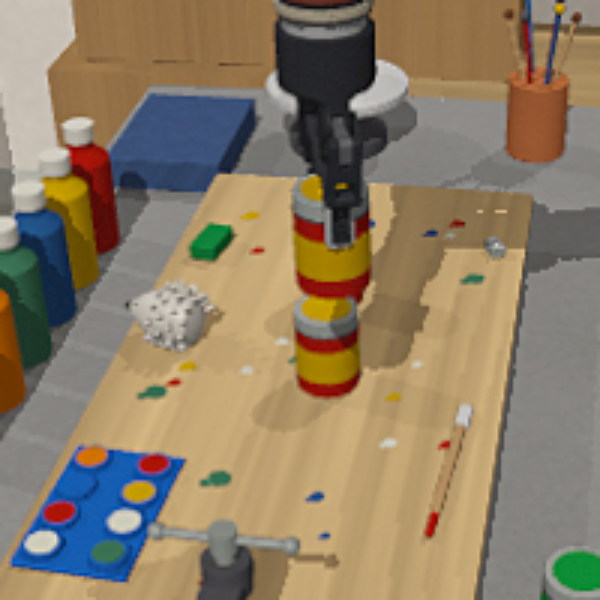

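The picture shows tin_a held upright at crop (332,240), its underside at about 0.27 m (20 cm above the ledge). tin_b and tin_c are standing and the other things are in place, so I'm handing in.

```bash
python3 -c "
from h import *
print(ctrl.finish_job()); st()"
```

```text
the job is handed in; nothing more can be done
None
the job is handed in; nothing more can be done
```

I hefted the tins in order from the clamp: tin_a read about 4.7 N, tin_b about 2.6 N and tin_c about 1.3 N. Each was set down upright before I took the next. I then picked tin_a, the heaviest, up again and handed in at about 24 s with it held in the gripper.

- **Last checks:** tin_a's underside was at about 0.27 m, roughly 20 cm above the ledge. Its load was about 4.4 N, the opening was 61 mm and the joints were practically at rest.
- **Other tins and things:** tin_b and tin_c were standing with level lids at 0.156 m, within 2 mm of where they started. In the last side picture the palette, hedgehog, eraser, sharpener and brush looked undisturbed; I checked these by eye only.
- **What disagreed:**
  - The open fingertips looked about 2.5 cm behind the reported TCP, where the given dimensions put them about 1 cm ahead of it. I descended in small steps with the force watched, and the grasps held.
  - The force reading was noisy by about ±0.8 N, so tin_b's 2.6 N reads a little above its stated range; the ranking is still clear.

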